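# Blank off the unused dust port with its tapered plug

## Robot

A 6-joint arm with a two-finger parallel gripper is mounted at the origin on the work surface. World frame = base frame: x ahead of the robot, y to its left, z up, the work surface at z = 0. Lengths are in m, angles in rad, forces in N, time in s.
With the tool pointing down it reaches from about 0.25 to 0.725 m from the base axis. Payload 4 kg.
Tool frame: the origin (TCP) lies midway between the tips of the shut fingers; the grasp point (between the pads) lies 19 mm behind it (bot.grasp_offset is the distance from the TCP to the grasp point, in m); z points along the fingers, y is the direction in which the jaws open and shut (so a half turn about z gives the same grasp; the last joint's range is limited). The gripper opens to 85 mm and grips with 20 to 120 N. Pads are 22 mm wide; open, the fingers measure 114 mm over their backs; the gripper's body (76 mm by 85 mm) begins 54 mm behind the grasp point. The pads swing forward as they close: fully open they stand 13 mm farther back than shut.
Start: joints at [-1.123, 0.241, 0.005, 1.335, 0, 1.571], TCP at [0.216, -0.451, 0.231] pointing down, gripper open.
Joint ranges: [-2.72, 2.72], [-1.05, 1.87], [-1.09, 1.28], [-1.99, 2.15], [-1.42, 1.44], [-3.14, 3.14]. Speed limits (rad/s): [2.79, 2.79, 3.14, 3.14, 3.14, 3.14].

## Interface

Orientations are given as a unit quaternion [x, y, z, w].
In Python, from workcell import sensors, optics, bot gives the robot as it stands.
- The arm moves only by the tool apply_moves, never from a script. Its argument "plan" is one flat list of numbers, 6 for each row, row after row: the shift along the tool's x, y, z in m, then the turn, a rotation vector about the tool's x, y, z in rad. In form: [tx, ty, tz, ax, ay, az, tx, ty, tz, ax, ay, az, ...]. A call has 1 to 12 rows; each row is the pose to reach, as a shift and turn from the pose commanded when the call began, along the tool's axes at that moment; what a row does not reach only later rows make up. A row lasts 1/12 s, in which the tool goes at most 41.7 mm and 7.16 degrees, less where a joint would pass 70% of its speed; a pose out of reach is approached as far as the arm can. A call with a gripper value outside its range is refused whole. "grip" is the finger opening in m, from 0 to 0.0854, set as the call begins (left out, the last holds). The fingers move at their own pace and stop on an object; the grip force is fixed at half the most. Time passes only in rows, so rows that repeat a pose let the fingers close. It gives the time, the measured TCP pose, the force and the opening at its end, in the units of the state.
- sensors.get_obs(): the state, without advancing time (a new reading comes with each control period).
- optics.camera(name): name is "scene" or "side" or "wrist"; returns a dict with "pixels" (420x560x3 uint8, red, green, blue), "fx", "fy", "cx", "cy" (pixels), "pose" (4x4, takes a point from camera to world coordinates); the wrist camera has in their place "tool_from_camera" (4x4, takes a point from camera to tool coordinates, whose origin is the TCP and whose axes are the flange's). Camera axes: x right, y up, looking along -z (the intrinsics and any distortion apply to the point x, -y, -z); pixel columns grow to the right and rows downward; lengths in m; the calibration is good to about 2 mm. A picture is of the moment at which its call begins: read the wrist's pose just before it. There is no depth.
- bot.job_done(): hands the job in, once; it reports no verdict.
The state is a dict: "clock": time; "joint_pos": joint angles; "joint_vel": joint speeds; "tau": joint torques, N m; "eef_pos": TCP position; "tool_rot": TCP orientation; "ft_force": force on the tool from outside, world axes, zero at the start; "ft_torque": the same for the moment, N m; "grip_width": finger opening in m.
Only numpy, scipy, OpenCV 4.12 (cv2) and the standard library are available. Lean on these libraries where they do the work, as an engineer would, in place of code of your own. Each camera call takes 0.05 s, during which the arm holds its last target.

## Task

Three tapered blanking plugs stand on the bench: take the middle-sized one by its knob, lower it gently, narrow end down, into the sliding funnel seat of the dust pipe, and let go so that it centres itself. Then press straight down on the knob until the seat comes up hard against its stop, which is hidden in the pipe at an unknown depth, and lean on it there with about 15 N (a kilo and a half) for about a second to wedge the taper; more than about 20 N may crack the port. Leave the plug seated upright and untouched, and everything else on the bench where it is.

Things in the scene. Friction and masses are not known exactly. Their poses are not given: they have to be found in the camera images.
- plug: the middle-sized of three like-shaped grey plastic plugs, about 0.14 kg, standing narrow end down. Origin: centre of its underside; z is its axis, up. From the underside up: solid taper, diameter 43 mm at the foot to 67 mm at height 45 mm (half angle 15 deg); flange 73 mm across from 45 to 51 mm; neck 20 mm across to 57 mm; round knob 30 mm across from 57 to 85 mm (flat top at 85 mm).
- plug_small: the smallest plug: foot 30 mm, taper to 50 mm at height 37.5 mm, flange 56 mm, same 30 mm knob, top at 77.5 mm. Origin: centre of its underside. Does not fit; leave it.
- plug_large: the largest plug: foot 56 mm, taper to 82 mm at height 48.75 mm, flange 88 mm, same 30 mm knob, top at 88.75 mm. Origin: centre of its underside. Does not fit; leave it.
- port: upright grey plastic pipe stub, 92 mm across (96 mm at its collar, inside 84 mm or more), that comes up through the bench. It is fixed, but differs from start to start in place and in how far it stands up: its rim is 45 to 85 mm above the bench. Origin on the pipe's axis, 70 mm below its rim; z up.
- port_rim (a point): centre of the pipe's upper rim, 70 mm above the port's origin; z up.
- seat: aluminium funnel seat that slides up and down in the pipe: rim 73 mm outside, 64 mm inside, 45 mm deep, inner taper down to 40 mm at its foot, half angle 15 deg like the plug's. About 5 N moves it at any height (0.25 N more per cm/s); no spring, stays where it is left, until a hard stop 10 to 24 mm below its start, which cannot be seen. Origin: centre of its underside; z up.
- seat_rim (a point): centre of the funnel seat's upper rim; z up. At the start it stands 2 to 28 mm above the pipe's rim; at the stop it ends between 4 mm above and 8 mm below that rim, differently each time. With the plug nested by its own weight the plug's origin lies about 39 mm below this point and its flange about 6 mm above it; pressing sinks it less than 1 mm deeper.
- tape: black and steel tape measure, 68 x 36 x 62 mm, loose. Origin: centre of its underside.
- offcut: wood offcut, 110 x 45 x 38 mm, loose. Origin: centre of its underside.
- offcut_b: flat wood offcut, 160 x 40 x 20 mm, loose. Origin: centre of its underside.
- driver: screwdriver with black handle, lying on the bench, loose. Origin: underside, long axis along its x.
- glue: white plastic bottle, 60 mm across, 170 mm tall, loose. Origin: centre of its underside.
- trysquare: try square, wooden stock 110 mm, steel blade 170 mm, lying flat, loose. Origin: underside of the stock's centre.
Things that resemble listed ones, but are neither listed nor needed, are in the scene too. Leave any red or yellow look-alike of the plug alone.

How it is judged:
By the outcome, as a careful person would: the job done as asked, in the order asked, and still so for the second after the job is handed in, with the robot touching nothing.
It also fails if it takes over 54 s, if anything falls off the work surface, if the arm or the gripper's body presses on something with over 40 N, if the wrist force passes 120 N, or if a joint passes its speed limit or range.

## Working session

There is one attempt and no reset: what is moved stays moved. The work goes in short steps, Python scripts to look and compute and a tool call to move; the robot and the scene stay as the last step left them, time stands still between calls to the robot, and variables do not carry over. Pictures are saved under pics/ and viewed, and the job is handed in when it is done.

Besides the shell and the picture viewer there is one more tool, called after "Call:" as name(argument=value, ...) on one line, values as JSON. apply_moves: Moves the arm, as the interface text tells. Its arguments: {"type":"object","properties":{"plan":{"type":"array","items":{"type":"number"}},"grip":{"type":"number"}},"required":["plan"]}

```bash
mkdir -p pics; ls
python3 - <<'E'
from workcell import sensors, optics, bot
import cv2,numpy as np
np.set_printoptions(precision=4,suppress=True)
o=sensors.get_obs()
for k,v in o.items(): print(k,np.array(v))
print(bot.grasp_offset)
for n in("scene","side","wrist"):
    c=optics.camera(n); cv2.imwrite(f"pics/{n}0.png",c["pixels"][:,:,::-1])
    print(n,{k:v for k,v in c.items() if k!="pixels"})
E
```

```text
pics
clock 0.0
joint_pos [-1.123   0.2414  0.0037  1.3352 -0.      1.5708]
joint_vel [-0.0002 -0.0007 -0.0009 -0.001   0.0009  0.0001]
tau [  0.0016 -37.2316  25.2408   0.017    0.0001  -0.    ]
eef_pos [ 0.2162 -0.4501  0.2304]
tool_rot [ 0.975   0.222  -0.0003 -0.001 ]
ft_force [0.3121 0.2545 0.3033]
ft_torque [ 0.014  -0.0036 -0.0261]
grip_width 0.08529853156437428
0.0187
scene {'fx': 467.4272246608884, 'fy': 467.4272246608884, 'cx': 278.77909676014747, 'cy': 211.4595346746464, 'pose': array([[ 0.4782, -0.7083,  0.5193,  1.1439],
       [ 0.8782,  0.3801, -0.2903, -0.3395],
       [ 0.0082,  0.5949,  0.8038,  1.0329],
       [ 0.    ,  0.    ,  0.    ,  1.    ]])}
side {'fx': 411.7206155885201, 'fy': 411.7206155885201, 'cx': 277.1607670200845, 'cy': 212.7137358092439, 'pose': array([[-0.8955,  0.222 , -0.3858,  0.1134],
       [-0.4451, -0.4425,  0.7785,  0.8028],
       [ 0.0021,  0.8688,  0.4951,  0.6322],
       [ 0.    ,  0.    ,  0.    ,  1.    ]])}
wrist {'fx': 375.28011710026453, 'fy': 375.28011710026453, 'cx': 284.85658933420774, 'cy': 214.6786299129272, 'tool_from_camera': array([[ 0.0003,  0.9528,  0.3037,  0.0765],
       [ 1.    , -0.0004,  0.0003,  0.0001],
       [ 0.0004,  0.3037, -0.9528, -0.1435],
       [ 0.    ,  0.    ,  0.    ,  1.    ]])}
```

View pics/scene0.png

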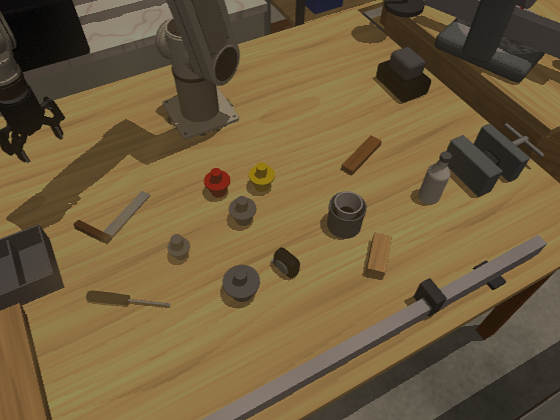

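View pics/side0.png

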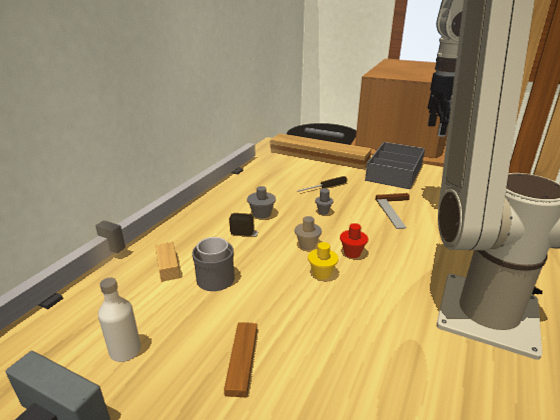

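View pics/wrist0.png

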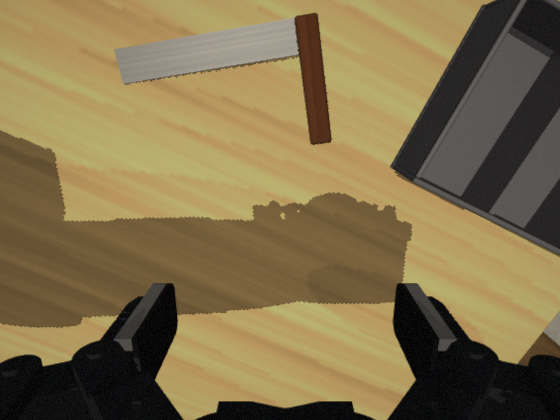

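The scene view shows three grey plugs at (178,247), (242,210) and (241,282), with red and yellow look-alikes at (217,182) and (262,177). The port is at (347,213). Next I'll enlarge the plugs and measure their flange widths.

```bash
cat > h.py <<'E'
import numpy as np,cv2
from workcell import sensors, optics, bot
from scipy.spatial.transform import Rotation as R
np.set_printoptions(precision=4,suppress=True)
def cam(n):
    if n=="wrist":
        o=sensors.get_obs(); c=optics.camera(n)
        T=np.eye(4);T[:3,:3]=R.from_quat(o["tool_rot"]).as_matrix();T[:3,3]=o["eef_pos"]
        c["pose"]=T@c["tool_from_camera"]
    else: c=optics.camera(n)
    return c
def ray(c,u,v):
    d=np.array([(u-c["cx"])/c["fx"],-(v-c["cy"])/c["fy"],-1.]); d=c["pose"][:3,:3]@d
    return c["pose"][:3,3],d/np.linalg.norm(d)
def onz(c,u,v,z):
    p,d=ray(c,u,v); return p+d*(z-p[2])/d[2]
def proj(c,X):
    q=np.linalg.inv(c["pose"])@np.append(X,1); return np.array([c["cx"]-c["fx"]*q[0]/q[2],c["cy"]+c["fy"]*q[1]/q[2]])
def tri(a,b):
    (p,d),(q,e)=a,b
    s=np.linalg.lstsq(np.c_[d,-e],q-p,rcond=None)[0]; A=p+s[0]*d;B=q+s[1]*e
    return (A+B)/2,np.linalg.norm(A-B)
E
python3 - <<'E'
from h import *
s=cv2.imread("pics/scene0.png");d=cv2.imread("pics/side0.png")
a=cv2.resize(s[150:310,150:390],None,fx=3,fy=3,interpolation=2); cv2.imwrite("pics/sc1.png",a)
b=cv2.resize(d[170:300,180:380],None,fx=4,fy=4,interpolation=2); cv2.imwrite("pics/sd1.png",b)
E
```

```text
(no output)
```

View pics/sc1.png

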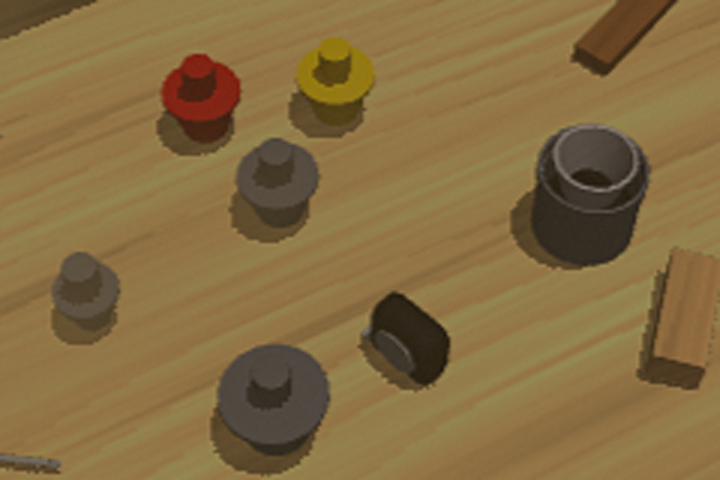

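View pics/sd1.png

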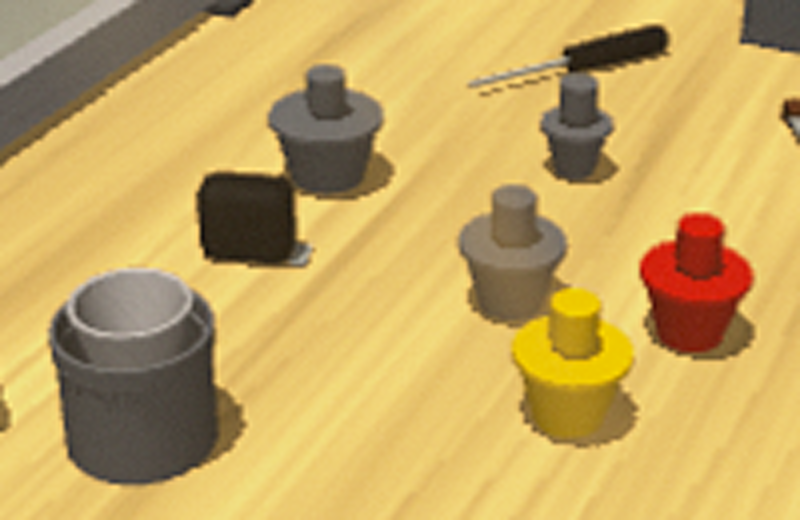

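Candidates in the scene view: (178,247) is the small plug, (242,210) the middle one, and (241,282) the large one. The red one at (217,182) and the yellow one at (262,177) are look-alikes. Now I'll triangulate and check the flange widths.

Run:
```python
from h import *
S=cam("scene");D=cam("side")
f=lambda x,y:(150+x/3,150+y/3); g=lambda x,y:(180+x/4,170+y/4)
for n,a,b in [("midknob",(277,149),(514,197)),("bigknob",(271,369),(326,76)),("smallknob",(82,262),(580,84)),("seatrim",(596.5,166),(130.5,303))]:
    print(n,tri(ray(S,*f(*a)),ray(D,*g(*b))))
for n,l,r,z in [("mid",(237,178),(319,178),.051),("big",(218,397),(329,397),.055),("small",(52,290),(119,290),.0435)]:
    print(n,np.linalg.norm(onz(S,*f(*l),z)-onz(S,*f(*r),z)))
for z in (.05,.06,.07,.08,.09,.1,.11):
    l,r=onz(S,*f(553,166),z),onz(S,*f(640,166),z)
    l2,r2=onz(D,*g(68,303),z),onz(D,*g(193,303),z)
    print(z,(l+r)/2,np.linalg.norm(l-r),(l2+r2)/2,np.linalg.norm(l2-r2))
    l,r=onz(S,*f(536,175),z),onz(S,*f(648,175),z)
    l2,r2=onz(D,*g(50,338),z),onz(D,*g(215,338),z)
    print('   pipe',(l+r)/2,np.linalg.norm(l-r),(l2+r2)/2,np.linalg.norm(l2-r2))
```

```text
midknob (array([ 0.4523, -0.0622,  0.0847]), np.float64(0.0031622370329114696))
bigknob (array([ 0.644 , -0.1601,  0.0869]), np.float64(0.0025397972880741014))
smallknob (array([ 0.4768, -0.2505,  0.0771]), np.float64(0.002902585899071454))
seatrim (array([0.6007, 0.1632, 0.0931]), np.float64(0.007098168693299622))
mid 0.07156812523552745
big 0.08646613802976175
small 0.055480681200038455
0.05 [0.5788 0.1885 0.05  ] 0.07685575977123796 [0.6371 0.1092 0.05  ] 0.07814407484361871
   pipe [0.5853 0.1795 0.05  ] 0.09846043005154811 [0.6147 0.14   0.05  ] 0.09988926233152598
0.06 [0.5846 0.1831 0.06  ] 0.07607386790809695 [0.6281 0.1211 0.06  ] 0.07680179935006076
   pipe [0.5909 0.1742 0.06  ] 0.0974587431340312 [0.6061 0.1514 0.06  ] 0.09817347122176479
0.07 [0.5903 0.1778 0.07  ] 0.07529197604495592 [0.6191 0.133  0.07  ] 0.07545952385650272
   pipe [0.5966 0.1689 0.07  ] 0.09645705621651435 [0.5975 0.1628 0.07  ] 0.09645768011200354
0.08 [0.5961 0.1724 0.08  ] 0.07451008418181496 [0.6101 0.145  0.08  ] 0.07411724836294467
   pipe [0.6023 0.1637 0.08  ] 0.0954553692989974 [0.5889 0.1742 0.08  ] 0.09474188900224238
0.09 [0.6018 0.167  0.09  ] 0.07372819231867388 [0.6011 0.1569 0.09  ] 0.07277497286938682
   pipe [0.608  0.1584 0.09  ] 0.09445368238148054 [0.5803 0.1855 0.09  ] 0.09302609789248115
0.1 [0.6076 0.1616 0.1   ] 0.07294630045553296 [0.5921 0.1688 0.1   ] 0.07143269737582872
   pipe [0.6137 0.1531 0.1   ] 0.09345199546396363 [0.5716 0.1969 0.1   ] 0.09131030678272005
0.11 [0.6133 0.1563 0.11  ] 0.07216440859239194 [0.5831 0.1807 0.11  ] 0.07009042188227077
   pipe [0.6194 0.1478 0.11  ] 0.09245030854644677 [0.563  0.2083 0.11  ] 0.08959451567295895
```

```bash
cat >> h.py <<'E'
def shift(target,yaw=None,o=None):
    """tool-frame shift and rotvec to get to target with tool down and jaw(y) axis at yaw"""
    o=o or sensors.get_obs(); M=R.from_quat(o["tool_rot"]).as_matrix()
    t=M.T@(np.array(target)-o["eef_pos"])
    rv=np.zeros(3)
    if yaw is not None:
        best=None
        for k in(0,np.pi):
            y=np.array([np.cos(yaw+k),np.sin(yaw+k),0]);z=np.array([0,0,-1.]);x=np.cross(y,z)
            r=R.from_matrix(M.T@np.c_[x,y,z]).as_rotvec()
            if best is None or np.linalg.norm(r)<np.linalg.norm(best): best=r
        rv=best
    return t,rv
E
python3 - <<'E'
from h import *
S=cam("scene");D=cam("side")
f=lambda x,y:(150+x/3,150+y/3); g=lambda x,y:(180+x/4,170+y/4)
m=np.array([.4523,-.0622])
for n,a,b in [("red",(199,65),(700,224)),("yel",(335,48),(576,303))]:
    p,e=tri(ray(S,*f(*a)),ray(D,*g(*b)));v=p[:2]-m; print(n,p,e,np.linalg.norm(v),np.degrees(np.arctan2(v[1],v[0])))
o=sensors.get_obs();print(R.from_quat(o["tool_rot"]).as_matrix())
v=np.array([.6,.164])-m;print(np.degrees(np.arctan2(v[1],v[0])))
for y in (-90,-45,0,30,45): print(y,shift([.4523,-.0622,.23],np.radians(y)))
E
```

```text
red [ 0.3334 -0.0822  0.0854] 0.00381357104045381 0.12060611115113712 -170.44584671055213
yel [0.3724 0.0349 0.0846] 0.0033728641382763133 0.12572149361518203 129.44536153053593
[[ 0.9014  0.433  -0.0002]
 [ 0.433  -0.9014  0.0004]
 [-0.     -0.0005 -1.    ]]
56.8569905409311
-90 (array([ 0.3808, -0.2479,  0.0012]), array([-0.0005,  0.0001,  0.4478]))
-45 (array([ 0.3808, -0.2479,  0.0012]), array([-0.0005, -0.0001, -0.3376]))
0 (array([ 0.3808, -0.2479,  0.0012]), array([-0.0004, -0.0003, -1.123 ]))
30 (array([ 0.3808, -0.2479,  0.0012]), array([-0.0004,  0.0004,  1.495 ]))
45 (array([ 0.3808, -0.2479,  0.0012]), array([-0.0004,  0.0003,  1.2332]))
```

The flange widths come out at 71.6, 86.5 and 55.5 mm, against 73, 88 and 56 mm given. So the middle plug is the one at scene (242,210), with its knob at (0.452,-0.062,0.085). Moving to hover over it, jaws along world x.

Call:
apply_moves(plan=[0.02,-0.013,0,0,0,-0.06,0.05,-0.033,0,0,0,-0.16,0.085,-0.055,0,0,0,-0.27,0.12,-0.078,0,0,0,-0.38,0.155,-0.101,0,0,0,-0.49,0.19,-0.124,0,0,0,-0.6,0.225,-0.147,0,0,0,-0.71,0.26,-0.17,0,0,0,-0.82,0.295,-0.192,0,0,0,-0.92,0.33,-0.215,0,0,0,-1.02,0.36,-0.235,0,0,0,-1.09,0.381,-0.248,0,0,0,-1.123], grip=0.06)

```text
clock: 1.35
eef_pos: [0.4538, -0.0591, 0.2315]
tool_rot: [0.705, 0.709, 0.001, 0.0]
ft_force: [0.9, -0.9, 0.2]
grip_width: 0.06
```

Call:
apply_moves(plan=[0,0,0,0,0,0,0,0,0,0,0,0,0,0,0,0,0,0])

```text
clock: 1.6
eef_pos: [0.4521, -0.0624, 0.2311]
tool_rot: [0.707, 0.707, -0.0, -0.0]
ft_force: [-0.2, -0.1, -1.1]
grip_width: 0.0597
```

Run:
```python
from h import *
o=sensors.get_obs();print(o["clock"],o["eef_pos"],R.from_quat(o["tool_rot"]).as_matrix(),o["joint_pos"],o["ft_force"],o["grip_width"])
c=cam("wrist");cv2.imwrite("pics/w1.png",c["pixels"][:,:,::-1])
print(proj(c,[.4523,-.0622,.085]))
```

```text
1.6 [ 0.4521 -0.0624  0.2311] [[ 0.0002  1.     -0.0008]
 [ 1.     -0.0002 -0.0003]
 [-0.0003 -0.0008 -1.    ]] [-0.1369  0.1551 -0.1026  1.3138 -0.0004  1.4341] [-0.2076 -0.1476 -1.148 ] 0.05969931852118681
[286.6112 196.4189]
```

View pics/w1.png

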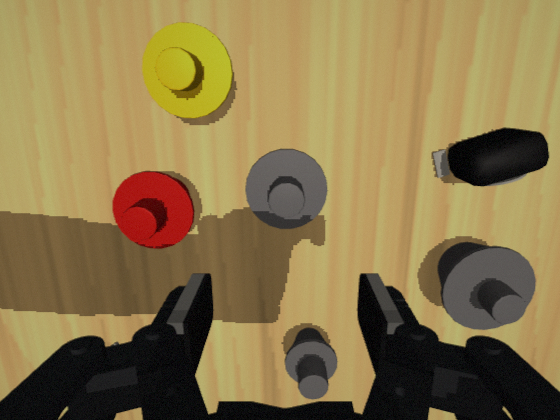

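The wrist view shows the middle plug's flange at (287,189) and its knob top at (287,197). That agrees with the predicted (286.6,196.4). Descending.

Call:
apply_moves(plan=[0,0,0.01,0,0,0,0,0,0.03,0,0,0,0,0,0.05,0,0,0,0,0,0.07,0,0,0,0,0,0.09,0,0,0,0,0,0.11,0,0,0,0,0,0.125,0,0,0,0,0,0.14,0,0,0,0,0,0.152,0,0,0,0,0,0.162,0,0,0,0,0,0.17,0,0,0,0,0,0.174,0,0,0])

```text
clock: 2.65
eef_pos: [0.4515, -0.0632, 0.0565]
tool_rot: [0.708, 0.706, -0.0, -0.001]
ft_force: [1.1, -0.5, 0.6]
grip_width: 0.0602
```

Call:
apply_moves(plan=[0,0,0,0,0,0,0,0,0,0,0,0])

```text
clock: 2.82
eef_pos: [0.4526, -0.0627, 0.0576]
tool_rot: [0.707, 0.707, 0.0, 0.0]
ft_force: [0.0, -0.1, 0.5]
grip_width: 0.0598
```

Run:
```python
from h import *
o=sensors.get_obs();print(o["clock"],o["eef_pos"],o["ft_force"],o["grip_width"])
c=cam("wrist");cv2.imwrite("pics/w2.png",c["pixels"][:,:,::-1])
```

```text
2.8167 [ 0.4526 -0.0627  0.0576] [ 0.003  -0.1027  0.4624] 0.0598453790638094
```

View pics/w2.png

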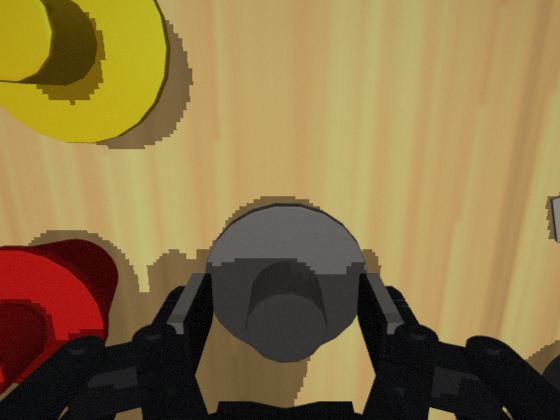

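The knob is centred between the pads at about (287,320). Closing.

Call:
apply_moves(plan=[0,0,0,0,0,0,0,0,0,0,0,0,0,0,0,0,0,0,0,0,0,0,0,0,0,0,0,0,0,0,0,0,0,0,0,0,0,0,0,0,0,0,0,0,0,0,0,0], grip=0.02)

```text
clock: 3.53
eef_pos: [0.4532, -0.0622, 0.0581]
tool_rot: [0.707, 0.707, 0.0, 0.001]
ft_force: [-0.2, -0.4, 5.8]
grip_width: 0.0284
```

Call:
apply_moves(plan=[0,0,-0.005,0,0,0,0,0,-0.015,0,0,0,0,0,-0.03,0,0,0,0,0,-0.05,0,0,0,0,0,-0.07,0,0,0,0,0,-0.09,0,0,0,0,0,-0.11,0,0,0,0,0,-0.12,0,0,0,0,0,-0.126,0,0,0,0,0,-0.126,0,0,0])

```text
clock: 4.37
eef_pos: [0.4531, -0.0622, 0.1844]
tool_rot: [0.707, 0.707, 0.001, 0.001]
ft_force: [-0.4, 0.1, -0.7]
grip_width: 0.028
```

Run:
```python
from h import *
o=sensors.get_obs();print(o["clock"],o["eef_pos"],o["ft_force"],o["grip_width"],o["tool_rot"])
c=cam("wrist");cv2.imwrite("pics/w3.png",c["pixels"][:,:,::-1])
c=cam("side");cv2.imwrite("pics/s3.png",cv2.resize(c["pixels"][120:300,180:420,::-1],None,fx=3,fy=3,interpolation=2))
```

```text
4.3667 [ 0.4531 -0.0622  0.1844] [-0.372   0.098  -0.6664] 0.028035117428881512 [0.7071 0.7071 0.0006 0.0008]
```

View pics/w3.png

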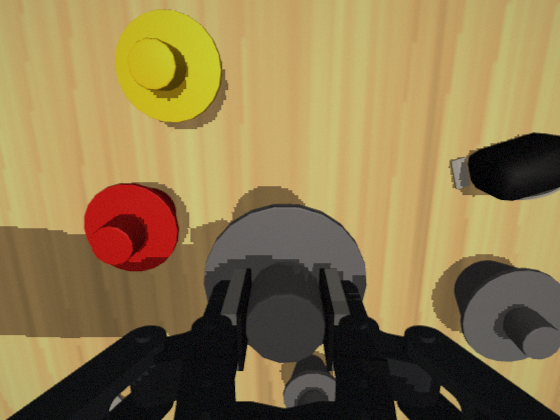

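View pics/s3.png

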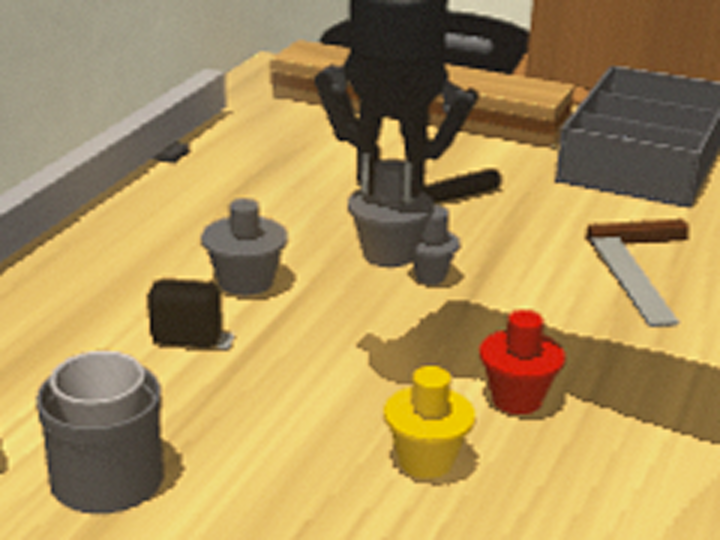

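The plug is held upright: the grip width stays at 28 mm, and the foot is at about z = 0.126 with TCP minus foot = 0.058. Next I'll move beside the port to measure it with the wrist camera.

Call:
apply_moves(plan=[0.006,0.007,-0.004,0,0,0,0.018,0.02,-0.01,0,0,0,0.032,0.036,-0.015,0,0,0,0.047,0.053,-0.02,0,0,0,0.062,0.07,-0.025,0,0,0,0.077,0.087,-0.03,0,0,0,0.092,0.104,-0.03,0,0,0,0.107,0.12,-0.03,0,0,0,0.118,0.132,-0.03,0,0,0,0.126,0.141,-0.03,0,0,0,0.13,0.146,-0.03,0,0,0,0.132,0.147,-0.03,0,0,0])

```text
clock: 5.47
eef_pos: [0.6, 0.0709, 0.2118]
tool_rot: [0.707, 0.708, -0.001, -0.001]
ft_force: [0.2, 0.1, -1.6]
grip_width: 0.0284
```

Call:
apply_moves(plan=[0,0,0,0,0,0,0,0,0,0,0,0,0,0,0,0,0,0])

```text
clock: 5.72
eef_pos: [0.599, 0.0693, 0.2133]
tool_rot: [0.707, 0.707, -0.0, -0.0]
ft_force: [-0.0, -0.2, -1.0]
grip_width: 0.0286
```

Run:
```python
from h import *
o=sensors.get_obs();print(o["clock"],o["eef_pos"],o["ft_force"],o["grip_width"],o["tool_rot"])
c=cam("wrist");cv2.imwrite("pics/w4.png",c["pixels"][:,:,::-1])
import pickle;pickle.dump(c,open("w4.pkl","wb"))
```

```text
5.7167 [0.599  0.0693 0.2133] [-0.034  -0.2178 -0.9623] 0.02863220535216677 [ 0.7073  0.7069 -0.0003 -0.0001]
```

View pics/w4.png

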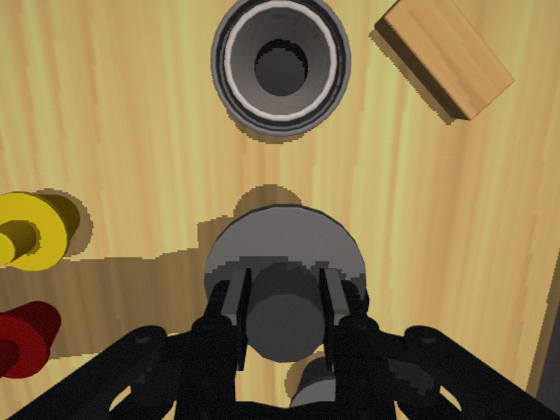

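The seat rim shows as a bright ring centred near (280,60), and the pipe collar is around it. Fitting ellipses in this view and in the fixed views.

Run:
```python
from h import *
import pickle
c=pickle.load(open("w4.pkl","rb"));im=c["pixels"]
g=cv2.cvtColor(im,7);hsv=cv2.cvtColor(im,cv2.COLOR_RGB2HSV)
m=((g>120)&(hsv[...,1]<50)).astype(np.uint8);m[150:]=0;m[:,:180]=0;m[:,380:]=0
n,l,st,ce=cv2.connectedComponentsWithStats(m);k=1+st[1:,4].argmax();print(st[k])
m=(l==k).astype(np.uint8)
cs,_=cv2.findContours(m,cv2.RETR_CCOMP,1)
for q in sorted(cs,key=len)[-2:]:
    if len(q)<20: continue
    e=cv2.fitEllipse(q);print(e)
    for z in(.085,.09,.095,.1):
        p=onz(c,*e[0],z);w=np.linalg.norm(onz(c,e[0][0]-max(e[1])/2,e[0][1],z)-onz(c,e[0][0]+max(e[1])/2,e[0][1],z));print(z,p,w)
cv2.imwrite("pics/w4c.png",cv2.resize(im[0:150,190:370,::-1],None,fx=4,fy=4,interpolation=2))
s=cv2.imread("pics/side0.png")[220:300,180:250];cv2.imwrite("pics/sd4.png",cv2.resize(s,None,fx=7,fy=7,interpolation=2))
s=cv2.imread("pics/scene0.png")[180:245,315:380];cv2.imwrite("pics/sc4.png",cv2.resize(s,None,fx=8,fy=8,interpolation=2))
```

```text
[ 224    0  113  121 2052]
((280.1195983886719, 60.33107376098633), (101.24962615966797, 108.94306182861328), 178.93968200683594)
0.085 [0.5947 0.1688 0.085 ] 0.0732147784379139
0.09 [0.5948 0.1683 0.09  ] 0.07186784240327075
0.095 [0.5948 0.1679 0.095 ] 0.07052090636862782
0.1 [0.5949 0.1675 0.1   ] 0.06917397033398466
((279.946044921875, 60.04615783691406), (110.91644287109375, 119.37984466552734), 177.95077514648438)
0.085 [0.5946 0.1689 0.085 ] 0.0802117015380089
0.09 [0.5946 0.1685 0.09  ] 0.07873604275017007
0.095 [0.5947 0.1681 0.095 ] 0.07726038396233124
0.1 [0.5948 0.1677 0.1   ] 0.07578472517449253
```

View pics/w4c.png

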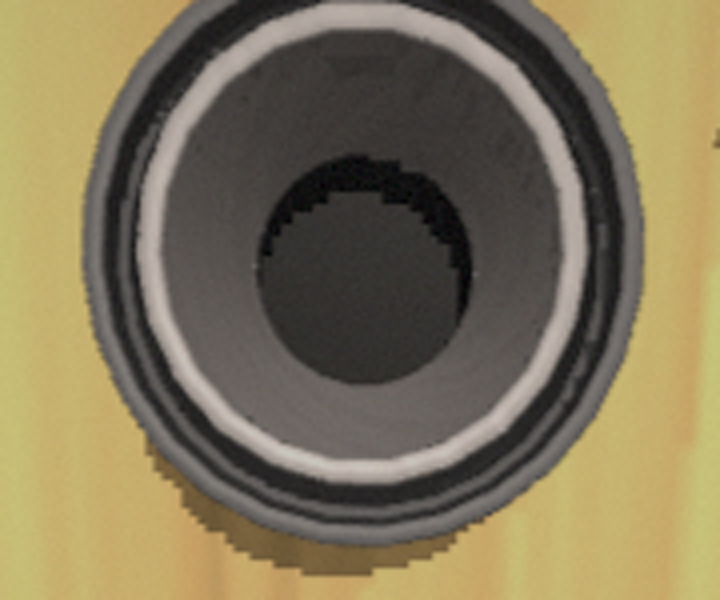

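View pics/sd4.png

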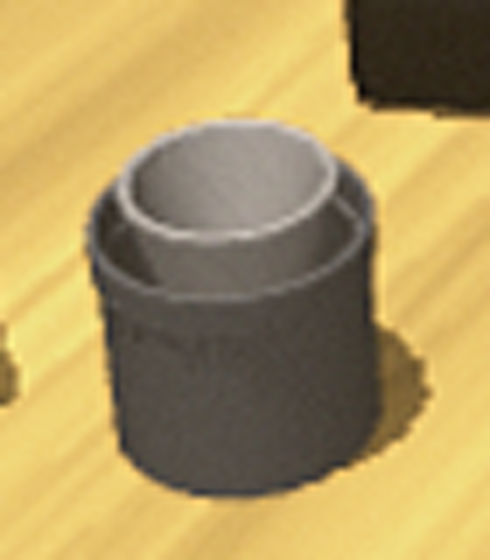

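View pics/sc4.png

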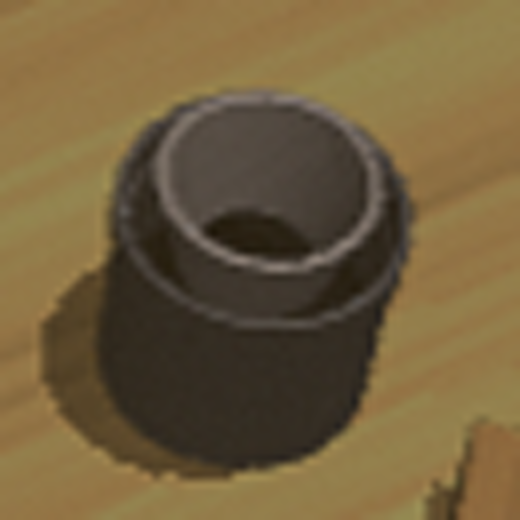

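Run:
```python
from h import *
import pickle
W=pickle.load(open("w4.pkl","rb"));S=cam("scene");D=cam("side")
a=ray(S,315+270/8,180+181/8);b=ray(D,180+228/7,220+180.5/7);w=ray(W,280,60.2+.0)
for n,p,q in(("SD",a,b),("SW",a,w),("DW",b,w)): print(n,tri(p,q))
# pipe rim: front lip points, outer radius .048 : centre from left/right extremes & front lip height by residual
from scipy.optimize import least_squares
def res(x):
    th=np.linspace(0,2*np.pi,90,endpoint=False)
    out=[]
    for c,L,Rr,B in((S,315+110/8,315+412/8,180+328/8),(D,180+87/7,180+375/7,220+300/7)):
        P=np.array([proj(c,[x[0]+.048*np.cos(t),x[1]+.048*np.sin(t),x[2]]) for t in th])
        out+=[P[:,0].min()-L,P[:,0].max()-Rr,P[:,1].max()-B]
    return out
r=least_squares(res,[.597,.166,.075]);print("pipe rim",r.x,r.fun)
P=lambda z,x=.5965,y=.1665,rr=.0365:[(lambda A:(A[:,0].min(),A[:,0].max(),A[:,1].min(),A[:,1].max()))(np.array([proj(c,[x+rr*np.cos(t),y+rr*np.sin(t),z]) for t in np.linspace(0,6.28,90)])) for c in (S,D,W)]
```

```text
SD (array([0.5966, 0.1667, 0.0967]), np.float64(0.0044101895295862665))
SW (array([0.5955, 0.1691, 0.0929]), np.float64(0.0023652010063724195))
DW (array([0.5942, 0.1673, 0.0983]), np.float64(0.0013928781412857433))
pipe rim [0.5957 0.1662 0.0837] [-0.6348 -0.714  -0.4309 -1.     -0.2443  0.2247]
```

The seat rim is at about (0.595, 0.168, 0.095), with three rays agreeing to 2–4 mm. The pipe rim is at about 0.083 m, so the seat stands about 12 mm proud, which is in range. Moving over it.

Call:
apply_moves(plan=[0.005,0,0,0,0,0,0.015,-0.001,0,0,0,0,0.028,-0.002,0,0,0,0,0.042,-0.003,0,0,0,0,0.056,-0.004,0,0,0,0,0.07,-0.004,0,0,0,0,0.082,-0.004,0,0,0,0,0.091,-0.004,0,0,0,0,0.096,-0.004,0,0,0,0,0.0985,-0.004,0,0,0,0,0.0985,-0.004,0,0,0,0,0.0985,-0.004,0,0,0,0])

```text
clock: 6.87
eef_pos: [0.5956, 0.168, 0.2132]
tool_rot: [0.707, 0.707, -0.0, 0.0]
ft_force: [0.2, -0.4, -1.5]
grip_width: 0.0285
```

Run:
```python
from h import *
o=sensors.get_obs();print(o["clock"],o["eef_pos"],o["ft_force"],o["grip_width"],o["tool_rot"])
for n,b in(("scene",(slice(110,250),slice(270,430))),("side",(slice(160,300),slice(140,300)))):
    c=cam(n);cv2.imwrite(f"pics/{n}5.png",cv2.resize(c["pixels"][b][:,:,::-1],None,fx=4,fy=4,interpolation=2))
```

```text
6.8667 [0.5956 0.168  0.2132] [ 0.186  -0.3953 -1.4884] 0.028534276917679496 [ 0.7072  0.707  -0.0002  0.0001]
```

View pics/scene5.png

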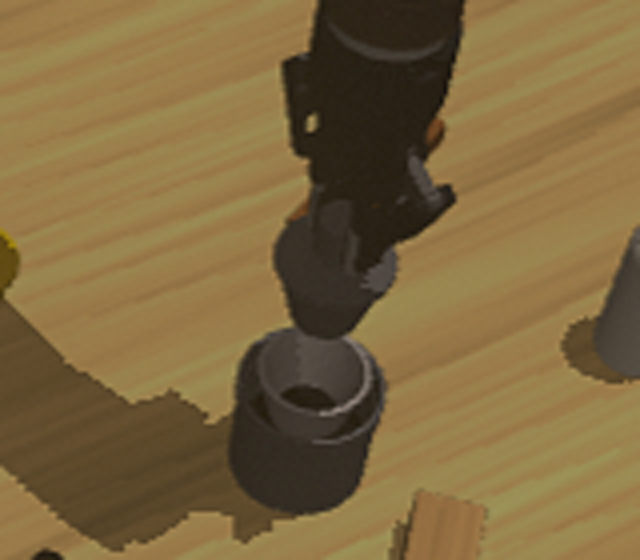

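View pics/side5.png

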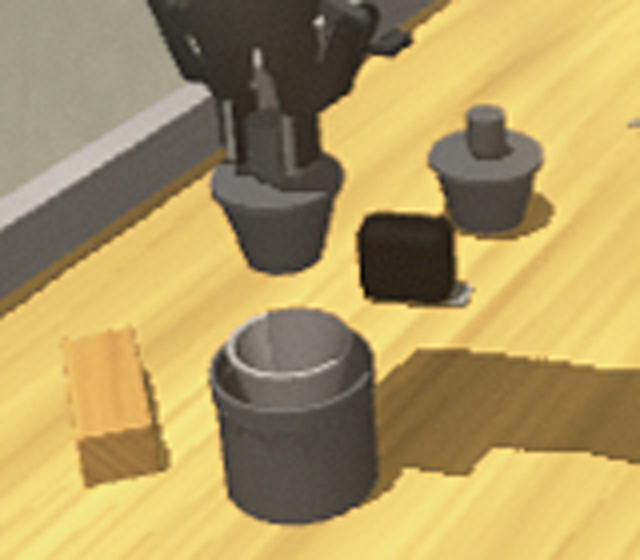

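The plug is plumb above the funnel in both views. Lowering to about 12 mm above the expected nesting height, then in small steps.

Call:
apply_moves(plan=[0,0,0.005,0,0,0,0,0,0.014,0,0,0,0,0,0.025,0,0,0,0,0,0.036,0,0,0,0,0,0.047,0,0,0,0,0,0.057,0,0,0,0,0,0.066,0,0,0,0,0,0.073,0,0,0,0,0,0.079,0,0,0,0,0,0.082,0,0,0,0,0,0.083,0,0,0,0,0,0.083,0,0,0])

```text
clock: 7.97
eef_pos: [0.5956, 0.1684, 0.1303]
tool_rot: [0.707, 0.707, 0.0, 0.0]
ft_force: [0.2, 0.5, -1.5]
grip_width: 0.0282
```

Run:
```python
from h import *
o=sensors.get_obs();print(o["clock"],o["eef_pos"],o["ft_force"],o["grip_width"],o["ft_torque"])
for n,b in(("scene",(slice(130,250),slice(280,420))),("side",(slice(180,300),slice(140,280)))):
    c=cam(n);cv2.imwrite(f"pics/{n}6.png",cv2.resize(c["pixels"][b][:,:,::-1],None,fx=4,fy=4,interpolation=2))
```

```text
7.9667 [0.5956 0.1684 0.1303] [ 0.1898  0.5436 -1.5182] 0.028220783787940733 [-0.0051  0.0217  0.0455]
```

View pics/scene6.png

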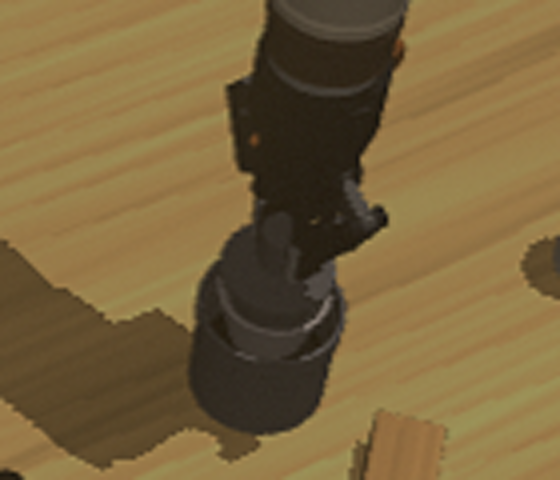

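View pics/side6.png

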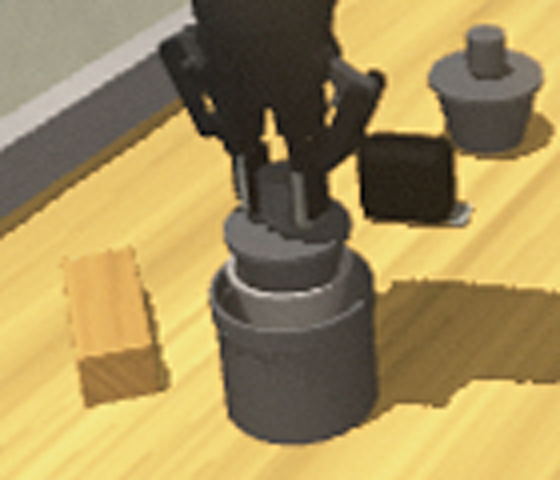

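The taper is entering the funnel on centre, with the flange about 15 mm above the seat rim and no contact force. Stepping down slowly.

Call:
apply_moves(plan=[0,0,0.001,0,0,0,0,0,0.002,0,0,0,0,0,0.004,0,0,0,0,0,0.006,0,0,0,0,0,0.007,0,0,0,0,0,0.007,0,0,0,0,0,0.007,0,0,0])

```text
clock: 8.65
eef_pos: [0.5954, 0.1683, 0.1231]
tool_rot: [0.707, 0.707, -0.0, -0.0]
ft_force: [-0.4, -0.2, -1.3]
grip_width: 0.0284
```

Call:
apply_moves(plan=[0,0,0.001,0,0,0,0,0,0.002,0,0,0,0,0,0.002,0,0,0,0,0,0.002,0,0,0])

```text
clock: 8.98
eef_pos: [0.5955, 0.1683, 0.1213]
tool_rot: [0.707, 0.707, 0.0, -0.0]
ft_force: [0.1, -0.3, -2.1]
grip_width: 0.0286
```

Run:
```python
from h import *
for i in range(2):
    o=sensors.get_obs();print(o["clock"],o["eef_pos"],o["ft_force"],o["ft_torque"])
    c=cam("side")
cv2.imwrite(f"pics/side7.png",cv2.resize(c["pixels"][180:300,140:280,::-1],None,fx=4,fy=4,interpolation=2))
```

```text
8.9833 [0.5955 0.1683 0.1213] [ 0.064  -0.3056 -2.1028] [ 0.0042 -0.0287 -0.0346]
9.0333 [0.5955 0.1684 0.1213] [-0.0072 -0.9572 -1.1215] [ 0.0295 -0.0202 -0.0381]
```

View pics/side7.png

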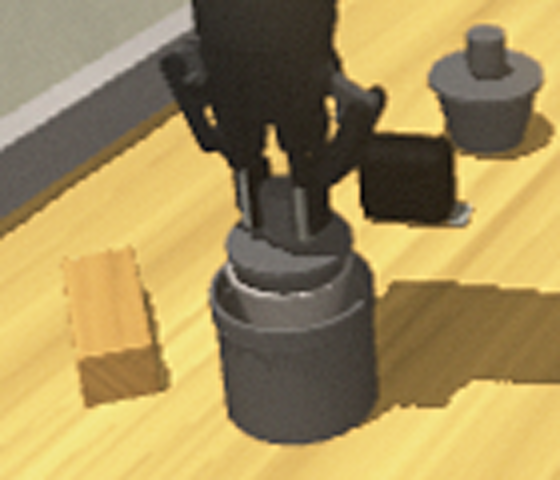

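Call:
apply_moves(plan=[0,0,0.0005,0,0,0,0,0,0.001,0,0,0,0,0,0.001,0,0,0,0,0,0.001,0,0,0])

```text
clock: 9.42
eef_pos: [0.5957, 0.1684, 0.1204]
tool_rot: [0.707, 0.707, 0.0, 0.0]
ft_force: [-0.3, 0.9, -1.7]
grip_width: 0.0279
```

Call:
apply_moves(plan=[0,0,0.0005,0,0,0,0,0,0.001,0,0,0,0,0,0.001,0,0,0,0,0,0.001,0,0,0])

```text
clock: 9.75
eef_pos: [0.5957, 0.1686, 0.1195]
tool_rot: [0.707, 0.707, 0.0, -0.0]
ft_force: [0.2, 1.3, -0.6]
grip_width: 0.028
```

Call:
apply_moves(plan=[0.0005,0,0.0005,0,0,0,0.0005,0,0.001,0,0,0,0.0005,0,0.001,0,0,0,0.0005,0,0.001,0,0,0])

```text
clock: 10.08
eef_pos: [0.5958, 0.1689, 0.1184]
tool_rot: [0.707, 0.707, 0.0, 0.0]
ft_force: [0.7, 1.1, -0.4]
grip_width: 0.0286
```

Run:
```python
from h import *
for i in range(2):
    o=sensors.get_obs();print(o["clock"],o["eef_pos"],o["ft_force"],o["ft_torque"])
    c=cam("side")
cv2.imwrite(f"pics/side8.png",cv2.resize(c["pixels"][180:300,140:280,::-1],None,fx=4,fy=4,interpolation=2))
```

```text
10.0833 [0.5958 0.1689 0.1184] [ 0.6699  1.1453 -0.3903] [ 0.3092 -0.2513  0.0112]
10.1333 [0.5958 0.1689 0.1184] [ 0.6324  2.1551 -1.9577] [ 0.3267 -0.2369 -0.0384]
```

View pics/side8.png

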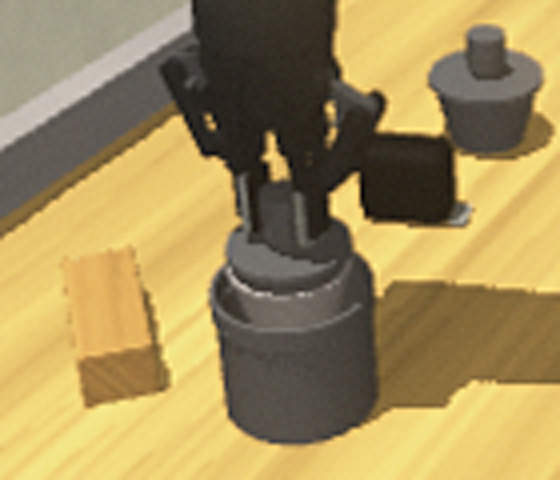

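There is light wall contact, with side forces of +y about 1.5 N and +x about 0.6 N. I'll ease that way, go down a little more, then release.

Call:
apply_moves(plan=[0.0005,0.0003,0,0,0,0,0.001,0.0005,0,0,0,0,0.001,0.0005,0.0005,0,0,0,0.001,0.0005,0.001,0,0,0,0.001,0.0005,0.001,0,0,0,0.001,0.0005,0.001,0,0,0])

```text
clock: 10.68
eef_pos: [0.596, 0.1695, 0.1174]
tool_rot: [0.707, 0.707, -0.0, 0.0]
ft_force: [0.2, -1.4, 0.2]
grip_width: 0.0284
```

Call:
apply_moves(plan=[-0.0004,0,0,0,0,0,-0.0004,0,0.0005,0,0,0,-0.0004,0,0.0005,0,0,0,-0.0004,0,0.0005,0,0,0])

```text
clock: 11.02
eef_pos: [0.596, 0.1694, 0.117]
tool_rot: [0.707, 0.707, 0.0, 0.0]
ft_force: [-0.7, 0.1, 2.5]
grip_width: 0.0285
```

Run:
```python
from h import *
for i in range(2):
    o=sensors.get_obs();print(o["clock"],o["eef_pos"],o["ft_force"],o["ft_torque"])
    c=cam("side")
cv2.imwrite(f"pics/side9.png",cv2.resize(c["pixels"][200:290,180:260,::-1],None,fx=6,fy=6,interpolation=2))
```

```text
11.0167 [0.596  0.1694 0.117 ] [-0.7409  0.0551  2.4723] [-0.139   0.1169 -0.0133]
11.0667 [0.596  0.1694 0.117 ] [-0.4747 -1.0421  0.9314] [-0.1358  0.0804  0.0053]
```

View pics/side9.png

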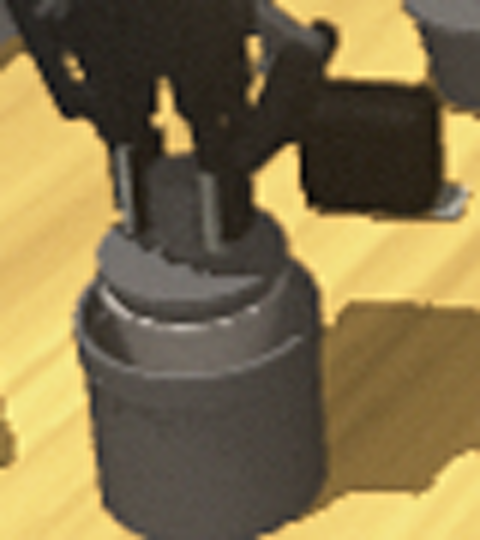

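The plug is nested: the vertical load went from -1.5 to between +1 and +2.5 N, and the flange sits close over the rim. Letting go and rising.

Call:
apply_moves(plan=[0,0,0,0,0,0,0,0,0,0,0,0,0,0,0,0,0,0,0,0,0,0,0,0,0,0,0,0,0,0,0,0,0,0,0,0], grip=0.055)

```text
clock: 11.62
eef_pos: [0.596, 0.1694, 0.1167]
tool_rot: [0.707, 0.707, -0.0, -0.0]
ft_force: [-0.2, 0.6, -0.5]
grip_width: 0.055
```

Call:
apply_moves(plan=[0,0,-0.003,0,0,0,0,0,-0.008,0,0,0,0,0,-0.016,0,0,0,0,0,-0.026,0,0,0,0,0,-0.036,0,0,0,0,0,-0.044,0,0,0,0,0,-0.05,0,0,0,0,0,-0.05,0,0,0,0,0,-0.05,0,0,0])

```text
clock: 12.37
eef_pos: [0.5964, 0.1695, 0.1675]
tool_rot: [0.707, 0.707, 0.001, 0.0]
ft_force: [-0.3, -1.3, 0.5]
grip_width: 0.0551
```

Run:
```python
from h import *
o=sensors.get_obs();print(o["clock"],o["eef_pos"],o["ft_force"],o["ft_torque"],o["grip_width"])
c=cam("side")
cv2.imwrite(f"pics/side10.png",cv2.resize(c["pixels"][200:290,170:270,::-1],None,fx=6,fy=6,interpolation=2))
c=cam("wrist");cv2.imwrite(f"pics/w10.png",c["pixels"][:,:,::-1]);import pickle;pickle.dump(c,open("w10.pkl","wb"))
```

```text
12.3667 [0.5964 0.1695 0.1675] [-0.3142 -1.3312  0.4536] [0.045  0.0589 0.0025] 0.055059386317203765
```

View pics/side10.png

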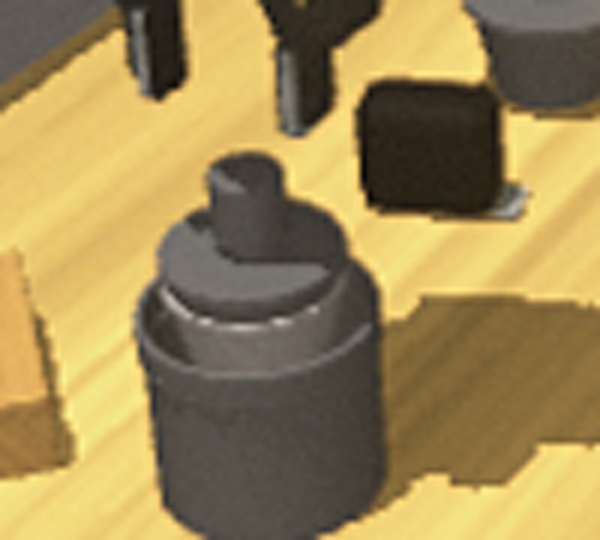

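View pics/w10.png

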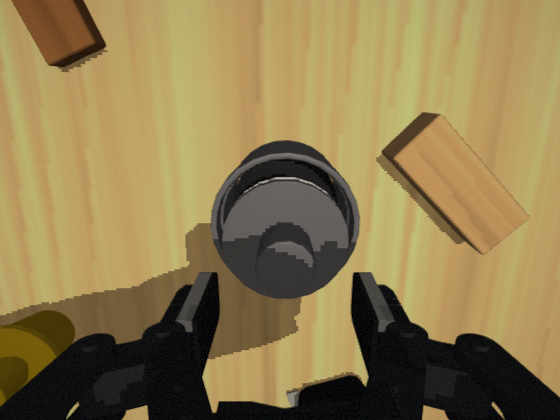

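The plug is released, upright and centred: the knob is at wrist (286,265), with the flange evenly inside the rim. Shutting the fingers above the knob (its top is at about 0.144 m) and approaching.

Call:
apply_moves(plan=[0,0,0,0,0,0,0,0,0,0,0,0,0,0,0,0,0,0,0,0,0,0,0,0,0,0,0,0,0,0,0,0,0,0,0,0,0,0,0,0,0,0,0,0,0,0,0,0,0,0,0,0,0,0], grip=0)

```text
clock: 13.22
eef_pos: [0.596, 0.1694, 0.1668]
tool_rot: [0.707, 0.707, 0.0, 0.0]
ft_force: [-0.5, -0.2, -0.8]
grip_width: 0.0
```

Call:
apply_moves(plan=[0,0,0.002,0,0,0,0,0,0.006,0,0,0,0,0,0.01,0,0,0,0,0,0.014,0,0,0,0,0,0.017,0,0,0,0,0,0.018,0,0,0,0,0,0.018,0,0,0])

```text
clock: 13.8
eef_pos: [0.5957, 0.1693, 0.1481]
tool_rot: [0.707, 0.707, -0.001, -0.0]
ft_force: [-0.7, 0.3, -0.8]
grip_width: 0.0001
```

Run:
```python
from h import *
for i in range(4):
    o=sensors.get_obs();print(o["clock"],o["eef_pos"],o["ft_force"],o["grip_width"]);c=cam("side")
cv2.imwrite(f"pics/side11.png",cv2.resize(c["pixels"][200:290,170:270,::-1],None,fx=6,fy=6,interpolation=2))
```

```text
13.8 [0.5957 0.1693 0.1481] [-0.6957  0.2883 -0.7674] 7.677590968139813e-05
13.85 [0.5959 0.1694 0.1486] [ 0.6047 -0.0518 -0.843 ] 0.0004027074724646036
13.9 [0.5961 0.1694 0.1488] [-0.2554  0.3139  0.8628] 3.361360188365602e-05
13.95 [0.5962 0.1694 0.149 ] [-0.2371 -0.2493  0.2315] -7.279834010627302e-05
```

View pics/side11.png

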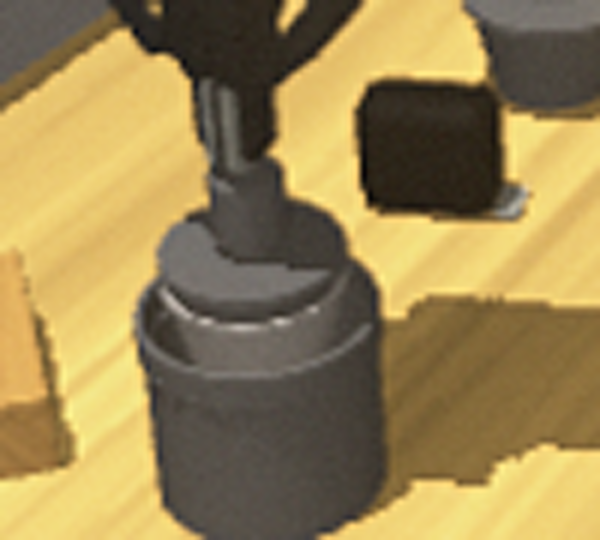

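The shut fingertips are centred just above the knob. Descending slowly to contact.

Call:
apply_moves(plan=[0,0,0.0005,0,0,0,0,0,0.001,0,0,0,0,0,0.0015,0,0,0,0,0,0.002,0,0,0,0,0,0.0025,0,0,0,0,0,0.003,0,0,0,0,0,0.0035,0,0,0,0,0,0.004,0,0,0,0,0,0.0045,0,0,0,0,0,0.005,0,0,0])

```text
clock: 14.83
eef_pos: [0.5961, 0.1694, 0.1439]
tool_rot: [0.707, 0.707, 0.0, 0.0]
ft_force: [0.1, 0.6, 2.7]
grip_width: 0.0002
```

Call:
apply_moves(plan=[0,0,0.0005,0,0,0,0,0,0.001,0,0,0,0,0,0.0015,0,0,0,0,0,0.002,0,0,0])

```text
clock: 15.17
eef_pos: [0.5962, 0.1694, 0.1421]
tool_rot: [0.707, 0.707, 0.0, 0.0]
ft_force: [-0.2, -0.3, 2.7]
grip_width: -0.0001
```

Call:
apply_moves(plan=[0,0,0.0004,0,0,0,0,0,0.0008,0,0,0,0,0,0.0012,0,0,0,0,0,0.0016,0,0,0,0,0,0.002,0,0,0])

```text
clock: 15.58
eef_pos: [0.5961, 0.1694, 0.1398]
tool_rot: [0.707, 0.707, 0.0, 0.0]
ft_force: [0.3, 0.2, 1.5]
grip_width: 0.0
```

Call:
apply_moves(plan=[0,0,0.0004,0,0,0,0,0,0.0008,0,0,0,0,0,0.0012,0,0,0,0,0,0.0016,0,0,0,0,0,0.002,0,0,0])

```text
clock: 16.0
eef_pos: [0.5961, 0.1694, 0.1378]
tool_rot: [0.707, 0.707, 0.0, 0.0]
ft_force: [0.1, 0.8, 2.7]
grip_width: -0.0005
```

Run:
```python
from h import *
f=[]
for i in range(4):
    o=sensors.get_obs();f.append(o["ft_force"][2]);c=cam("side")
print(o["clock"],o["eef_pos"],f)
cv2.imwrite(f"pics/side12.png",cv2.resize(c["pixels"][200:290,170:270,::-1],None,fx=6,fy=6,interpolation=2))
```

```text
16.15 [0.5961 0.1694 0.1377] [np.float64(2.6886124287303725), np.float64(1.8779555838548956), np.float64(1.8170181115786264), np.float64(2.037264225712096)]
```

View pics/side12.png

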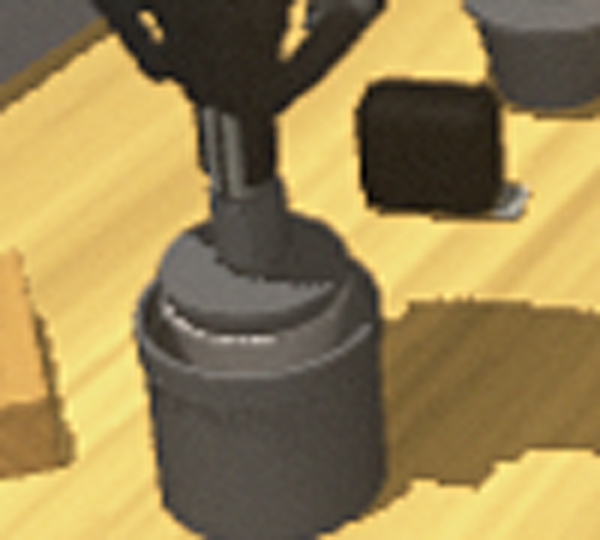

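The seat and plug slide down together, level; about 6 mm of travel so far. I'll go on to just short of the earliest possible stop, then take fine steps.

Call:
apply_moves(plan=[0,0,0.0004,0,0,0,0,0,0.0008,0,0,0,0,0,0.0012,0,0,0,0,0,0.0016,0,0,0,0,0,0.002,0,0,0])

```text
clock: 16.62
eef_pos: [0.5961, 0.1694, 0.1358]
tool_rot: [0.707, 0.707, 0.0, 0.0]
ft_force: [0.2, 0.2, 2.3]
grip_width: 0.0002
```

Call:
apply_moves(plan=[0,0,0.0003,0,0,0,0,0,0.0006,0,0,0,0,0,0.0009,0,0,0])

```text
clock: 16.87
eef_pos: [0.5961, 0.1694, 0.1349]
tool_rot: [0.707, 0.707, 0.0, -0.0]
ft_force: [-0.4, -0.2, 2.2]
grip_width: 0.0
```

Call:
apply_moves(plan=[0,0,0.0003,0,0,0,0,0,0.0006,0,0,0,0,0,0.0009,0,0,0])

```text
clock: 17.12
eef_pos: [0.5961, 0.1694, 0.134]
tool_rot: [0.707, 0.707, 0.0, 0.0]
ft_force: [-0.3, -0.2, 3.0]
grip_width: 0.0004
```

Call:
apply_moves(plan=[0,0,0.0003,0,0,0,0,0,0.0006,0,0,0,0,0,0.0009,0,0,0])

```text
clock: 17.37
eef_pos: [0.596, 0.1694, 0.1331]
tool_rot: [0.707, 0.707, -0.0, -0.0]
ft_force: [0.3, -0.3, 2.3]
grip_width: -0.0003
```

Call:
apply_moves(plan=[0,0,0.0003,0,0,0,0,0,0.0006,0,0,0,0,0,0.0009,0,0,0])

```text
clock: 17.62
eef_pos: [0.596, 0.1694, 0.1322]
tool_rot: [0.707, 0.707, -0.0, -0.0]
ft_force: [0.3, 0.2, 3.3]
grip_width: 0.0002
```

Call:
apply_moves(plan=[0,0,0.0003,0,0,0,0,0,0.0006,0,0,0,0,0,0.0009,0,0,0])

```text
clock: 17.87
eef_pos: [0.5961, 0.1694, 0.1313]
tool_rot: [0.707, 0.707, 0.0, 0.0]
ft_force: [0.2, 0.7, 2.1]
grip_width: 0.0001
```

Call:
apply_moves(plan=[0,0,0.0003,0,0,0,0,0,0.0006,0,0,0,0,0,0.0009,0,0,0])

```text
clock: 18.12
eef_pos: [0.5962, 0.1695, 0.1309]
tool_rot: [0.707, 0.707, 0.0, 0.0]
ft_force: [-0.9, 0.2, 5.4]
grip_width: 0.0003
```

Force is up and the motion is lagging, so this is possibly the stop. Holding to read it.

Call:
apply_moves(plan=[0,0,0,0,0,0,0,0,0,0,0,0])

```text
clock: 18.28
eef_pos: [0.5962, 0.1695, 0.131]
tool_rot: [0.707, 0.707, 0.0, 0.0]
ft_force: [-1.2, 0.5, 5.8]
grip_width: 0.0002
```

Run:
```python
from h import *
f=[];z=[]
for i in range(5):
    o=sensors.get_obs();f.append(o["ft_force"][2]);z.append(o["eef_pos"][2]);c=cam("side")
print(o["clock"],np.array(f),np.mean(f),np.array(z))
```

```text
18.4833 [5.8335 5.0106 5.1226 5.0927 4.2653] 5.0649407068503844 [0.131  0.131  0.131  0.1309 0.131 ]
```

Call:
apply_moves(plan=[0,0,0.0002,0,0,0,0,0,0.0004,0,0,0])

```text
clock: 18.7
eef_pos: [0.5963, 0.1695, 0.1309]
tool_rot: [0.707, 0.707, 0.001, 0.0]
ft_force: [-1.1, 0.6, 7.8]
grip_width: 0.0
```

Run:
```python
from h import *
f=[];z=[]
for i in range(3):
    o=sensors.get_obs();f.append(o["ft_force"][2]);z.append(o["eef_pos"][2]);c=cam("side")
print(o["clock"],np.array(f),np.mean(f),np.array(z))
```

```text
18.8 [7.7626 5.4912 6.6467] 6.633503281045418 [0.1309 0.1309 0.1309]
```

This is the stop: z is fixed at 0.1309 while the force rises at about 4–5 N/mm. Loading up.

Call:
apply_moves(plan=[0,0,0.0004,0,0,0,0,0,0.0008,0,0,0,0,0,0.0008,0,0,0])

```text
clock: 19.1
eef_pos: [0.5965, 0.1696, 0.1309]
tool_rot: [0.707, 0.707, 0.001, 0.0]
ft_force: [-1.8, -0.9, 9.4]
grip_width: -0.0003
```

Run:
```python
from h import *
f=[];z=[]
for i in range(3):
    o=sensors.get_obs();f.append(o["ft_force"][2]);z.append(o["eef_pos"][2]);c=cam("side")
print(o["clock"],np.array(f),np.mean(f),np.array(z),o["ft_force"])
```

```text
19.2 [9.3872 8.5776 9.9076] 9.29081152549798 [0.1309 0.1309 0.1309] [-2.1681  0.1005  9.9076]
```

Call:
apply_moves(plan=[0,0,0.0005,0,0,0,0,-0.0001,0.001,0,0,0,0,-0.0002,0.0013,0,0,0])

```text
clock: 19.5
eef_pos: [0.5966, 0.1697, 0.1308]
tool_rot: [0.707, 0.707, 0.002, 0.001]
ft_force: [-4.1, -0.8, 15.4]
grip_width: -0.0001
```

Run:
```python
from h import *
f=[];z=[]
for i in range(2):
    o=sensors.get_obs();f.append(o["ft_force"][2]);z.append(o["eef_pos"][2]);c=cam("side")
print(o["clock"],np.array(f),np.mean(f),np.array(z),o["ft_force"],o["eef_pos"])
```

```text
19.55 [15.4168 13.2747] 14.345742517630166 [0.1308 0.1308] [-2.176   0.1433 13.2747] [0.5966 0.1696 0.1308]
```

About 14.5 N. Holding for a second.

Call:
apply_moves(plan=[0,0,0.0001,0,0,0,0,0,0.0001,0,0,0,0,0,0.0001,0,0,0,0,0,0.0001,0,0,0,0,0,0.0001,0,0,0,0,0,0.0001,0,0,0])

```text
clock: 20.1
eef_pos: [0.5966, 0.1696, 0.1308]
tool_rot: [0.707, 0.707, 0.002, 0.001]
ft_force: [-3.4, -1.3, 14.1]
grip_width: 0.0001
```

Call:
apply_moves(plan=[0,0,0,0,0,0,0,0,0,0,0,0,0,0,0,0,0,0,0,0,0,0,0,0,0,0,0,0,0,0,0,0,0,0,0,0,0,0,0,0,0,0])

```text
clock: 20.68
eef_pos: [0.5966, 0.1696, 0.1308]
tool_rot: [0.707, 0.707, 0.002, 0.001]
ft_force: [-3.4, -1.0, 14.3]
grip_width: 0.0005
```

Run:
```python
from h import *
f=[]
for i in range(3):
    o=sensors.get_obs();f.append(o["ft_force"][2]);c=cam("side")
print(o["clock"],np.array(f),np.mean(f),o["eef_pos"])
cv2.imwrite(f"pics/side13.png",cv2.resize(c["pixels"][200:290,170:270,::-1],None,fx=6,fy=6,interpolation=2))
```

```text
20.7833 [14.2583 13.6456 13.8218] 13.908573456153045 [0.5966 0.1696 0.1308]
```

View pics/side13.png

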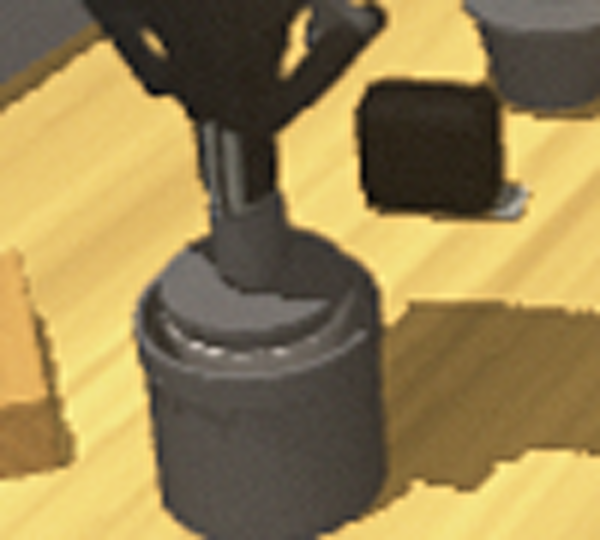

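Steady at about 14 N for over a second. I'll add a small nudge towards 15 N for a few rows, then unload gradually.

Call:
apply_moves(plan=[0,0,0.0001,0,0,0,0,0,0.0002,0,0,0,0,0,0.0002,0,0,0,0,0,0.0002,0,0,0,0,0,0.0002,0,0,0,0,0,0.0002,0,0,0,0,0,0.0002,0,0,0,0,0,0.0002,0,0,0])

```text
clock: 21.5
eef_pos: [0.5966, 0.1696, 0.1308]
tool_rot: [0.707, 0.707, 0.002, 0.001]
ft_force: [-3.1, -0.8, 14.6]
grip_width: 0.0001
```

Call:
apply_moves(plan=[0,0,-0.001,0,0,0,0,0,-0.002,0,0,0,0,0,-0.003,0,0,0,0,0,-0.005,0,0,0,0,0,-0.008,0,0,0,0,0,-0.014,0,0,0,0,0,-0.024,0,0,0,0,0,-0.036,0,0,0,0,0,-0.05,0,0,0,0,0,-0.062,0,0,0,0,0,-0.07,0,0,0,0,0,-0.07,0,0,0])

```text
clock: 22.5
eef_pos: [0.5971, 0.1698, 0.2004]
tool_rot: [0.707, 0.707, 0.002, 0.001]
ft_force: [-0.2, 0.7, 0.7]
grip_width: -0.0001
```

Run:
```python
from h import *
o=sensors.get_obs();print(o["clock"],o["eef_pos"],o["ft_force"])
c=cam("side");a=cv2.resize(c["pixels"][200:290,170:270,::-1],None,fx=4,fy=4,interpolation=2)
c=cam("scene");b=cv2.resize(c["pixels"][165:255,300:400,::-1],None,fx=4,fy=4,interpolation=2)
cv2.imwrite("pics/e14.png",np.hstack([a,b]));cv2.imwrite("pics/scene14.png",c["pixels"][:,:,::-1])
c=cam("wrist");cv2.imwrite("pics/w14.png",c["pixels"][:,:,::-1])
```

```text
22.5 [0.5971 0.1698 0.2004] [-0.2125  0.6913  0.6883]
```

View pics/e14.png

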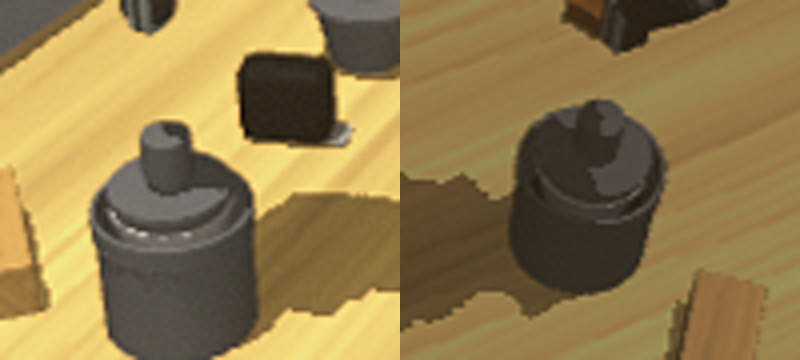

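View pics/w14.png

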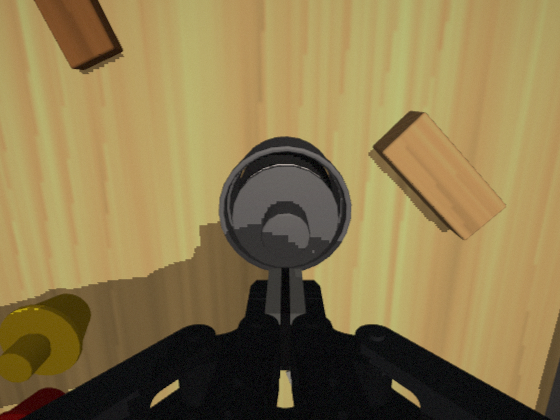

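View pics/scene14.png

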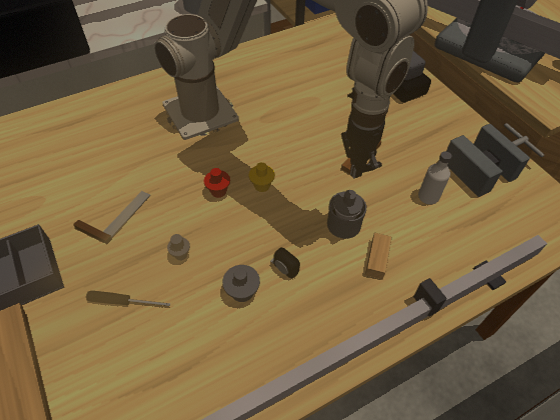

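The plug sits upright and centred at scene (347,210). The other objects are where they were, and the gripper is about 70 mm clear. Handing in.

```bash
python3 -c "
from workcell import bot,sensors
print(bot.job_done(), sensors.get_obs()['clock'])"
```

```text
the job is handed in; nothing more can be done
the job is handed in; nothing more can be done
```

The middle plug is seated in the funnel, upright and let go, and the seat is hard against its stop. I handed the job in at about 22.5 s.

- **Identification:** I measured the middle plug's flange at 72 mm; the other two came out at 56 and 86 mm.
- **Placing:** I took it by the knob and lowered it until the seat carried its weight. I eased it about 1 mm sideways on light wall contact, then released it.
- **Pressing:** With shut fingers I pushed the seat down about 13 mm to the stop. There z stayed at 0.131 m while the force rose from about 5 N to about 14.5 N. The load was held for about 2 s. Readings were 13.3–15.4 N, never above 15.4 N, but only sampled at the end of each step.
- **Last checks:** Both fixed cameras and the wrist camera show the plug upright and centred. The gripper is 70 mm clear, and nothing else on the bench has visibly moved.
- **Disagreements:**
  - The sliding force read only 2–3 N, against the roughly 5 N expected. The plug's weight and sensor noise explain part of that.
  - There was up to 4 N of sideways force during the press, and the hold was about a second longer than asked.
  - My height estimates for the seat rim spread from 93 to 98 mm.

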